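# Unlock the bead index jig and hold its plunger out

### The job

The index disc of the bead jig has to be freed: pick up the small mallet and drive the jig's yellow-headed lock peg all the way down with it (with the mallet, not with the gripper), then put the mallet back on the bench clear of the jig. Then take the red knob, pull the sprung index plunger fully back out of its hole in the disc, and finish while still gripping the knob and holding the plunger fully back. Leave the other things on the bench where they are.

Things in the scene. Friction and masses are not known exactly. Their poses are not given: they have to be found in the camera images.
- index_jig: Jig bolted to the bench. Origin on the bench under the plunger axis; z up; own +x runs along the plunger from knob to disc (pull towards own -x). In own mm: green base x -60..105, y -60..80, 16 high; steel disc 84 wide, front face x 45, top z 104; bearing block x 57..93, top z 96; spring barrel x -57..-31, top z 114; peg housing 34 square at (-10,45), top z 70.
- plunger (a joint): Plunger travel, m: 0 = seated in the disc's hole, 0.020 = fully back at its stop. Its spring pulls it home with 4 N at 0 rising to 9 N at 0.020; it snaps home if let go. While the lock peg is up, the plunger's brass fork meets the peg's square bolt and it moves only 2 mm; with the peg down the fork passes round the peg's thin neck.
- knob_grip (a point): Point to grip on the plunger's red knob: centre of its waist on the plunger axis, 96 mm above the bench, 85 mm from the jig's origin along own -x when seated; moves with the plunger. The waist is a level cylinder 24 mm in diameter, 23 mm long along own x, between rims of 32 mm diameter; pinch it from above across own y. Free at both sides and below. Axes as the jig's.
- lock_peg (a joint): How far the lock peg is driven down, m: starts near 0 (up), 0.016 = fully down against its stop. It goes down stiffly (about 6 N, more if fast) and stays where it is driven.
- peg_top (a point): Centre of the top face of the lock peg's round yellow head, 26 mm in diameter, 10 mm thick; 130 mm above the bench when up, 114 mm when fully down; at own (-10, 45) mm of the jig. Moves with the peg. The fork and plunger beside it lie below 101 mm.
- mallet: Small mallet, 0.2 to 0.33 kg, standing on the white face of its head. Head: upright cylinder 32 mm in diameter, 60 mm high, white lower and orange upper face, dark steel between. Origin: centre of the lower (white, striking) face; z up. The wooden handle, 14 mm wide, 16 mm high, runs level from the head to 127 mm along own -x, its axis 30 mm above the lower face.
- mallet_grip (a point): Point on the axis of the mallet's handle 34 mm from the head's axis, a good place to grip: pinch from above across own y (14 mm). Axes as the mallet's.
- pink_jar: Bystander: jar of pink glass grains with black lid, 46 mm in diameter, 71 mm high, at the back; origin under its centre.
- frit_tin: Bystander: flat round grey tin, 50 mm in diameter, 24 mm high, at the back right; origin under its centre.
- rod_rest: Bystander: bent steel rest with six notches, 104 x 45 x 28 mm, on the left; origin under its centre.

How it is judged:
By the outcome, as a careful person would: the job done as asked, in the order asked, and still so for the second after the job is handed in, while the arm keeps its last pose, push and grip.
It also fails if it takes over 54 s, if anything falls off the work surface, if the arm or the gripper's body presses on something with over 40 N, if the wrist force passes 120 N, or if a joint passes its speed limit or range.

### The arm

A 7-joint arm with a two-finger parallel gripper is mounted at the origin on the work surface; the furniture and walls round the work are solid. World frame = base frame: x ahead of the robot, y to its left, z up, the work surface at z = 0. Lengths are in m, angles in rad, forces in N, time in s.
With the tool pointing down it reaches from about 0.425 to 0.875 m from the base axis. Payload 4.7 kg.
Tool frame: the origin (TCP) lies midway between the tips of the shut fingers; the grasp point (between the pads) lies 19 mm behind it; z points along the fingers, y is the line along which they close (so a half turn about z gives the same grasp; the last joint's range is limited). The gripper opens to 87 mm and grips with 3 to 60 N. Pads are 19 mm wide; open, the fingers measure 117 mm over their backs; the gripper's body (75 mm by 190 mm) begins 51 mm behind the grasp point.
Start: joints at [-1.232, 0.321, -0.07, 1.45, 0.023, 1.371, -0.057], TCP at [0.207, 0.616, 0.223] pointing down, gripper open.
Joint ranges: [-2.86, 2.86], [-0.3, 2.09], [-1.38, 1.24], [0.06, 2.45], [-1.56, 4.7], [0.09, 2.05], [-2.69, 2.69]. Speed limits (rad/s): [2.57, 2.57, 3.14, 3.14, 3.14, 3.14, 3.14].

### API

Orientations are given as a rotation vector (axis times angle).
In Python, from bench import ctrl gives the robot as it stands. The module is installed in compiled form; this text tells all that it offers.
- The arm moves only by the shell command python3 -m handwheel 'ROWS' [FORCE]. ROWS is JSON, a list of rows, each a list of 7 numbers: the finger opening in m, from 0 to 0.087, then the shift along the tool's x, y, z in m, then the turn, a rotation vector about the tool's x, y, z in degrees. A call has 1 to 12 rows; each row shifts and turns the commanded pose from where the row before left it, along the tool's axes as they then stand; what a row does not reach is not made up. A row lasts 1/8 s, in which the tool goes at most 62.5 mm and 10.7 degrees, less where a joint would pass 70% of its speed; a pose out of reach is approached as far as the arm can. A call is refused whole if a number of a shift passes 0.0625 or a number of a turn 10.7, either way. A call with a gripper value outside its range is refused whole. The fingers move at their own pace and stop on an object; FORCE is the grip in N (left out, the last holds). Time passes only in rows, so rows that do not move let the fingers close. It gives the time, the measured TCP pose, the force, the opening and the grip force at its end, in the units of the state.
- ctrl.get_state(): the state, without advancing time (a new reading comes with each control period).
- ctrl.get_image(name): name is "side" or "top" or "wrist"; returns (picture, depth): 480x640x3 uint8, blue, green, red; 480x640 float32, m along the optical axis (not along the pixel's ray), 0 where there is no reading.
- ctrl.camera_info(name): a dict with "intrinsics" (3x3 intrinsics, pixels), "D" ([k1, k2, p1, p2, k3] as OpenCV has them; the pictures are not rectified), "R" (3x3) and "t" (3): a world point X has camera coordinates R X + t. Camera axes: x right, y down, z forward; pixel columns grow to the right and rows downward; lengths in m; the calibration is good to about 2 mm. A picture is of the moment at which its call begins: read the wrist's pose just before it. camera_info takes no time and is no camera call; for the wrist camera it gives the pose at the moment of the call.
- ctrl.close_job(): hands the job in; it is judged then, once.
The state is a dict: "time": time; "joint_positions": joint angles; "qd": joint speeds; "joint_torque": joint torques, N m; "position": TCP position; "tool_rot": TCP orientation; "ft_force": force on the tool from outside, world axes, zero at the start; "torque": the same for the moment, N m; "grip_width": opening from 0.0 (shut) to 1.0 (fully open); "grip_force": force on a finger pad.
Only numpy, scipy, OpenCV 4.12 (cv2) and the standard library are available. Lean on these libraries where they do the work, as an engineer would, in place of code of your own. Each camera call takes 0.05 s, during which the arm holds its last target. There are 200 camera calls.

## Working session

There is one attempt and no reset: what is moved stays moved. The work goes in short steps, Python scripts to look and compute and a shell command to move; the robot and the scene stay as the last step left them, time stands still between calls to the robot, and variables do not carry over. Pictures are saved under pics/ and viewed, at most 10 in all, crops included, and the job is handed in when it is done.

```bash
mkdir -p pics; ls; cat > h.py <<'E'
import numpy as np, cv2
from bench import ctrl
from scipy.spatial.transform import Rotation as Ro
np.set_printoptions(precision=4,suppress=True)
def cam(n):
    i=ctrl.camera_info(n); return [np.array(i[k],float) for k in("intrinsics","D","R","t")]
def ray(c,uv):
    K,D,R,t=c; p=cv2.undistortPoints(np.array([[uv]],float),K,D)[0,0]
    return -R.T@t, R.T@np.array([p[0],p[1],1.])
def onz(c,uv,z):
    o,d=ray(c,uv); return o+d*(z-o[2])/d[2]
def tri(c1,u1,c2,u2):
    o,d=ray(c1,u1);p,e=ray(c2,u2)
    s=np.linalg.lstsq(np.c_[d,-e],p-o,rcond=None)[0]
    a=o+d*s[0];b=p+e*s[1]; return (a+b)/2,np.linalg.norm(a-b)
def pts(c,depth):
    K,D,R,t=c; v,u=np.mgrid[:480,:640]
    p=cv2.undistortPoints(np.c_[u.ravel(),v.ravel()].astype(float)[:,None],K,D)[:,0]
    z=depth.ravel(); X=np.c_[p*z[:,None],z]; return ((X-t)@R).reshape(480,640,3)
E
python3 - <<'E'
from h import *
s=ctrl.get_state(); print(s)
for n in("side","top"):
    c=cam(n); im,d=ctrl.get_image(n); cv2.imwrite(f"pics/{n}0.png",im); np.savez(f"{n}0.npz",im=im,d=d)
    print(n,-c[2].T@c[3],c[2][2],c[0][0,0],(d>0).mean())
E
```

```text
pics
{'time': 0.0, 'joint_positions': array([-1.2319,  0.3219, -0.0701,  1.4517,  0.0226,  1.3708, -0.0569]), 'qd': array([-0.0001, -0.0003, -0.0004, -0.    , -0.0003, -0.0007, -0.001 ]), 'joint_torque': array([  0.0001, -49.1282,  -0.404 , -31.2538,  -0.0639,   0.0437,
         0.0002]), 'position': array([0.2073, 0.6155, 0.2214]), 'tool_rot': array([-0.5078, -3.1001,  0.0031]), 'ft_force': array([1.2367, 0.2583, 0.5433]), 'torque': array([ 0.0227,  0.0132, -0.0033]), 'grip_force': 0.0, 'grip_width': 1.0010612307872433}
side [0.1805 0.2404 0.9172] [ 0.3418 -0.3345 -0.8782] 571.2157202247556 0.9960872395833333
top [ 0.4305 -0.0773  1.1414] [ 0.0464 -0.0183 -0.9988] 570.7052752669938 0.996083984375
```

View pics/top0.png

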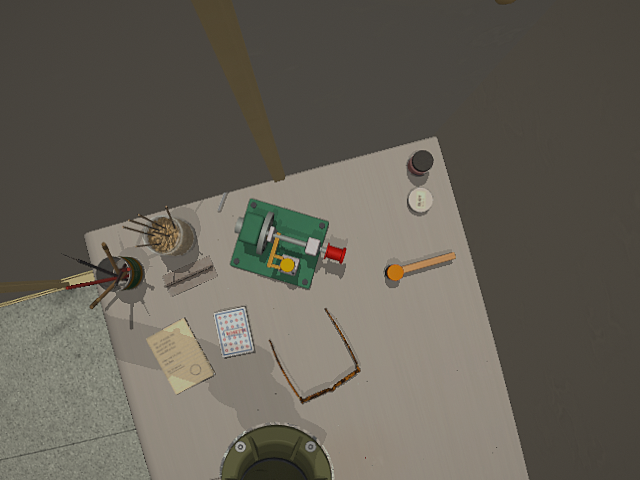

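View pics/side0.png

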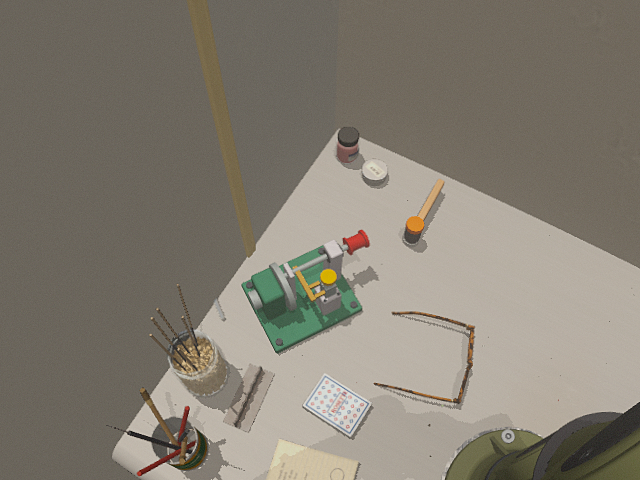

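The top view shows the jig (yellow peg head 287,265; red knob 336,254; disc at 266,235), with the mallet's orange face at (395,272) and its handle running to (455,255). The side view has the peg head at (328,277), the knob at (356,242) and the mallet face at (415,225). Next I'll triangulate these.

```bash
cat > m.py <<'E'
from h import *
T=np.load("top0.npz");S=np.load("side0.npz");ct,cs=cam("top"),cam("side")
def comps(im,lo,hi,amin=30):
    hsv=cv2.cvtColor(im,cv2.COLOR_BGR2HSV); m=cv2.inRange(hsv,lo,hi)
    n,l,st,ce=cv2.connectedComponentsWithStats(m)
    o=sorted([i for i in range(1,n) if st[i,4]>amin],key=lambda i:-st[i,4])
    return [(ce[i],l==i) for i in o]
P={"t":pts(ct,T["d"]),"s":pts(cs,S["d"])}
for nm,lo,hi in (("red",(0,180,60),(6,255,255)),("orange",(10,200,120),(20,255,255)),("yellow",(21,200,120),(30,255,255)),("wood",(8,90,100),(20,190,255)),("green",(65,80,30),(90,255,255))):
    for k,d in(("t",T),("s",S)):
        for ce,m in comps(d["im"],lo,hi)[:3]:
            X=P[k][m]; print(nm,k,ce,m.sum(),"med",np.median(X,0),"zmax",np.percentile(X[:,2],95))
E
python3 m.py
```

```text
red t [335.0298 253.183 ] 235 med [ 0.4528 -0.1186  0.1056] zmax 0.11133362497138077
red t [ 89.563  283.0504] 119 med [0.4009 0.3285 0.1243] zmax 0.16903579263990812
red s [156.205  463.5155] 161 med [0.3975 0.3336 0.1341] zmax 0.17048439640337124
red s [355.0769 239.2393] 117 med [ 0.4525 -0.1164  0.1073] zmax 0.11114036010828195
red s [185.4194 412.6774] 31 med [0.4243 0.2566 0.1316] zmax 0.13901496650167744
orange t [394.7374 272.1566] 198 med [ 0.4166 -0.2341  0.0593] zmax 0.06338734212012109
orange s [415.1098 223.3295] 173 med [ 0.4156 -0.2345  0.0599] zmax 0.06242660183941511
yellow t [286.8811 264.7762] 143 med [ 0.4318 -0.0322  0.1266] zmax 0.1289004552650927
yellow s [327.929  276.1639] 183 med [ 0.4312 -0.031   0.1274] zmax 0.12997832705322443
wood t [427.8686 262.2139] 388 med [ 0.4348 -0.3017  0.0371] zmax 0.0412171481484821
wood t [165.6458 237.25  ] 336 med [0.4844 0.1939 0.0889] zmax 0.09698624479934131
wood t [274.0289 254.9422] 173 med [ 0.4484 -0.0074  0.0992] zmax 0.10234155376488992
wood s [211.0071  70.9019] 1121 med [ 0.6007 -0.0075  0.4562] zmax 0.5471155121060882
wood s [197.4244 351.9428] 542 med [0.4946 0.1873 0.0911] zmax 0.0975569825625691
wood s [430.0089 199.905 ] 337 med [ 0.4338 -0.3035  0.0378] zmax 0.04108736891405647
green t [277.6833 241.8635] 4067 med [ 0.4784 -0.0121  0.0157] zmax 0.09560913928539753
green t [134.7143 281.2857] 42 med [0.401 0.266 0.043] zmax 0.06150777113797347
green t [276.027  261.2703] 37 med [ 0.44   -0.0058  0.0146] zmax 0.018693963123834336
green s [294.4539 324.3818] 1692 med [0.4425 0.0347 0.0163] zmax 0.019069553396812013
green s [265.0258 285.6209] 736 med [0.5006 0.0387 0.0957] zmax 0.09853008671727047
green s [348.0571 299.9821] 280 med [ 0.4112 -0.0622  0.016 ] zmax 0.018437858302907777
```

```bash
cat >> m.py <<'E'
print("----")
G=[];Y=[];O=[];W=[];R=[]
for k,d,c in(("t",T,ct),("s",S,cs)):
    im=d["im"];Pk=P[k]
    hsv=cv2.cvtColor(im,cv2.COLOR_BGR2HSV); g=cv2.inRange(hsv,(65,80,30),(90,255,255))>0
    X=Pk[g]; X=X[(abs(X[:,2]-.016)<.004)&(np.hypot(X[:,0]-.46,X[:,1]+.01)<.15)]
    r=cv2.minAreaRect((X[:,:2]*1000).astype(np.float32)); print(k,"base rect",r)
    ce=lambda lo,hi,j=0:comps(im,lo,hi)[j][0]
    Y.append(ce((21,200,120),(30,255,255)));O.append(ce((10,200,120),(20,255,255)));R.append(ce((0,180,60),(6,255,255),0 if k=="t" else 1))
    X=Pk[cv2.inRange(hsv,(8,90,100),(20,190,255))>0]; X=X[(abs(X[:,2]-.038)<.006)&(np.hypot(X[:,0]-.43,X[:,1]+.3)<.08)]
    l=cv2.fitLine((X[:,:2]*1000).astype(np.float32),cv2.DIST_L2,0,.01,.01).ravel(); print("handle",l,np.degrees(np.arctan2(-l[1],-l[0])),X[:,2].mean())
    print("peg z.13",onz(c,Y[-1],.13),"orange z.06",onz(c,O[-1],.06))
for n,q in(("peg",Y),("orange",O),("red",R)): print(n,tri(ct,q[0],cs,q[1]))
E
python3 m.py | sed '1,/----/d'
```

```text
t base rect ((475.13775634765625, -11.536468505859375), (163.28269958496094, 137.9944610595703), 72.81168365478516)
handle [   0.2547   -0.967   434.9511 -303.3854] 104.75585 0.03711016164437718
peg z.13 [ 0.4322 -0.0322  0.13  ] orange z.06 [ 0.4164 -0.2338  0.06  ]
s base rect ((474.3875427246094, -10.132171630859375), (163.41226196289062, 138.58447265625), 72.76238250732422)
handle [   0.2649   -0.9643  434.1305 -305.5146] 105.358246 0.037835363320857955
peg z.13 [ 0.4306 -0.0303  0.13  ] orange z.06 [ 0.4155 -0.2342  0.06  ]
peg (array([ 0.4322, -0.032 ,  0.1251]), np.float64(6.61392813956971e-05))
orange (array([ 0.416 , -0.2341,  0.0596]), np.float64(0.0009023892314262398))
red (array([ 0.4532, -0.1182,  0.1038]), np.float64(0.0016007724179760653))
```

```bash
python3 - <<'E'
from m import *
E
python3 - <<'E' 2>/dev/null | sed '1,/red (arr/d'
from m import *
for k in P:
    X=P[k].reshape(-1,3); 
    for n,a in(("cups",(.3,.55,.1,.45)),("mid",(.3,.58,-.12,.1)),("post",(.58,.75,-.15,.2)),("right",(.3,.6,-.5,-.12))):
        Z=X[(X[:,0]>a[0])&(X[:,0]<a[1])&(X[:,1]>a[2])&(X[:,1]<a[3])]; Z=Z[Z[:,2]>.15]
        if len(Z): print(k,n,len(Z),Z.min(0),Z.max(0))
E
python3 -m handwheel '[[0.087,0,0,-0.06,0,0,0],[0.087,0,0,-0.05,0,0,0],[0.087,0,0,0,0,0,9.4],[0.087,0,0,0,0,0,9.4],[0.087,0,0,0,0,0,9.4],[0.087,0,0,0,0,0,9.4],[0.087,0,0,0,0,0,9.4],[0.087,0,0,0,0,0,9.4]]' 30
```

```text
red t [335.0298 253.183 ] 235 med [ 0.4528 -0.1186  0.1056] zmax 0.11133362497138077
red t [ 89.563  283.0504] 119 med [0.4009 0.3285 0.1243] zmax 0.16903579263990812
red s [156.205  463.5155] 161 med [0.3975 0.3336 0.1341] zmax 0.17048439640337124
red s [355.0769 239.2393] 117 med [ 0.4525 -0.1164  0.1073] zmax 0.11114036010828195
red s [185.4194 412.6774] 31 med [0.4243 0.2566 0.1316] zmax 0.13901496650167744
orange t [394.7374 272.1566] 198 med [ 0.4166 -0.2341  0.0593] zmax 0.06338734212012109
orange s [415.1098 223.3295] 173 med [ 0.4156 -0.2345  0.0599] zmax 0.06242660183941511
yellow t [286.8811 264.7762] 143 med [ 0.4318 -0.0322  0.1266] zmax 0.1289004552650927
yellow s [327.929  276.1639] 183 med [ 0.4312 -0.031   0.1274] zmax 0.12997832705322443
wood t [427.8686 262.2139] 388 med [ 0.4348 -0.3017  0.0371] zmax 0.0412171481484821
wood t [165.6458 237.25  ] 336 med [0.4844 0.1939 0.0889] zmax 0.09698624479934131
wood t [274.0289 254.9422] 173 med [ 0.4484 -0.0074  0.0992] zmax 0.10234155376488992
wood s [211.0071  70.9019] 1121 med [ 0.6007 -0.0075  0.4562] zmax 0.54711551210
[... 1380 characters left out ...]

red (array([ 0.4532, -0.1182,  0.1038]), np.float64(0.0016007724179760653))
t cups 8587 [0.3603 0.1549 0.15  ] [0.55   0.4488 0.6519]
t mid 3015 [ 0.4305 -0.12    0.1511] [0.58   0.1    1.1414]
t post 43231 [ 0.58   -0.15    0.1501] [0.6636 0.0992 0.8529]
t right 33520 [ 0.3    -0.4547  0.1501] [ 0.6    -0.1201  0.8883]
s cups 34301 [0.3585 0.1551 0.15  ] [0.55   0.4499 0.6413]
s mid 2345 [0.575  0.0825 0.1503] [0.58   0.1    0.6311]
s post 27354 [ 0.58 -0.15  0.15] [0.6639 0.097  0.6236]
s right 26344 [ 0.3    -0.4563  0.1501] [ 0.6    -0.3688  0.4959]
time: 1.1
position: [0.2074, 0.6158, 0.3319]
tool_rot: [1.919, 2.487, -0.002]
ft_force: [0.7, -0.5, -0.2]
grip_width: 0.996
grip_force: 0.0
```

```bash
python3 - <<'E' 2>/dev/null | sed '1,/^red (arr/d' | grep '^>'
from m import *
X=np.vstack([P[k].reshape(-1,3) for k in P])
for z0 in(.17,.22,.28,.36,.45):
    B=X[abs(X[:,2]-z0)<.03]
    print(">",z0,[(y,round(float(np.min(B[(abs(B[:,1]-y)<.02)&(B[:,0]>.2)][:,0],initial=9)),3)) for y in(.6,.5,.4,.35,.3,.25,.2,.1,0,-.1,-.2,-.3,-.34,-.38,-.42)])
E
```

```text
> 0.17 [(0.6, 9.0), (0.5, 0.472), (0.4, 0.491), (0.35, 0.39), (0.3, 0.359), (0.25, 0.388), (0.2, 0.464), (0.1, 0.571), (0, 0.598), (-0.1, 0.642), (-0.2, 0.669), (-0.3, 0.695), (-0.34, 0.638), (-0.38, 0.488), (-0.42, 0.336)]
> 0.22 [(0.6, 9.0), (0.5, 9.0), (0.4, 0.49), (0.35, 0.443), (0.3, 0.359), (0.25, 0.388), (0.2, 0.461), (0.1, 0.572), (0, 0.598), (-0.1, 0.642), (-0.2, 0.669), (-0.3, 0.695), (-0.34, 0.642), (-0.38, 0.49), (-0.42, 0.336)]
> 0.28 [(0.6, 9.0), (0.5, 9.0), (0.4, 0.49), (0.35, 0.504), (0.3, 0.517), (0.25, 0.531), (0.2, 0.501), (0.1, 0.571), (0, 0.598), (-0.1, 0.641), (-0.2, 0.669), (-0.3, 0.695), (-0.34, 0.641), (-0.38, 0.49), (-0.42, 0.336)]
> 0.36 [(0.6, 9.0), (0.5, 9.0), (0.4, 0.493), (0.35, 0.504), (0.3, 0.518), (0.25, 0.531), (0.2, 0.543), (0.1, 0.571), (0, 0.597), (-0.1, 0.642), (-0.2, 0.668), (-0.3, 0.696), (-0.34, 0.636), (-0.38, 0.49), (-0.42, 0.341)]
> 0.45 [(0.6, 9.0), (0.5, 9.0), (0.4, 9.0), (0.35, 0.511), (0.3, 0.517), (0.25, 0.53), (0.2, 0.544), (0.1, 0.57), (0, 0.597), (-0.1, 0.641), (-0.2, 0.67), (-0.3, 0.696), (-0.34, 0.64), (-0.38, 0.494), (-0.42, 0.339)]
```

```bash
python3 -m handwheel '[[0.087,-0.0475,0.0072,0,0,0,0],[0.087,-0.0475,0.0072,0,0,0,0],[0.087,-0.0475,0.0072,0,0,0,0],[0.087,-0.0475,0.0072,0,0,0,0],[0.087,-0.0475,0.0072,0,0,0,0],[0.087,-0.0475,0.0072,0,0,0,0],[0.087,-0.0475,0.0072,0,0,0,0],[0.087,-0.0475,0.0072,0,0,0,0],[0.087,-0.0475,0.0072,0,0,0,0],[0.087,0,0,0,0,0,0]]' && python3 -m handwheel '[[0.087,-0.039,0,0,0,0,0],[0.087,-0.039,0,0,0,0,0],[0.087,-0.039,0,0,0,0,0],[0.087,-0.039,0,0,0,0,0],[0.087,-0.039,0,0,0,0,0],[0.087,-0.0476,-0.0136,0,0,0,0],[0.087,-0.0476,-0.0136,0,0,0,0],[0.087,-0.0476,-0.0136,0,0,0,0],[0.087,-0.0476,-0.0136,0,0,0,0],[0.087,-0.0476,-0.0136,0,0,0,0],[0.087,-0.0476,-0.0136,0,0,0,0],[0.087,0,0,0,0,0,0]]'
python3 - <<'E'
from h import *
s=ctrl.get_state();print(s["joint_positions"],s["position"])
print(Ro.from_rotvec(s["tool_rot"]).as_matrix())
im,d=ctrl.get_image("wrist");cv2.imwrite("pics/w1.png",im);np.savez("w1.npz",im=im,d=d)
E
```

```text
time: 2.35
position: [0.3823, 0.216, 0.3327]
tool_rot: [-1.922, -2.485, -0.001]
ft_force: [-0.0, 0.3, 0.1]
grip_width: 0.998
grip_force: 0.0
time: 3.85
position: [0.425, -0.2692, 0.3327]
tool_rot: [1.922, 2.484, -0.002]
ft_force: [0.6, -0.5, -0.0]
grip_width: 0.998
grip_force: 0.0
[-0.6572 -0.1317  1.0823  1.6538  0.118   1.5495  0.6731] [ 0.425  -0.2692  0.3327]
[[-0.2514  0.9679 -0.0002]
 [ 0.9679  0.2514 -0.0018]
 [-0.0017 -0.0007 -1.    ]]
```

View pics/w1.png

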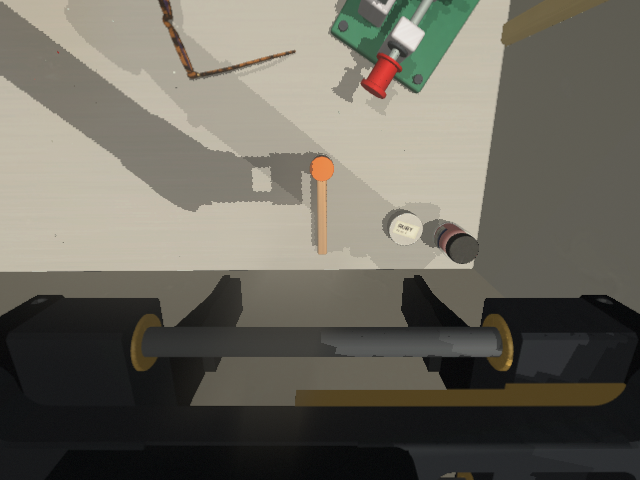

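Wrist view: orange head at (322,168) and handle straight down the image to (322,255), so the handle lies along tool x. I'll refine the grip point from this view.

```bash
python3 - <<'E'
from h import *
c=cam("wrist");W=np.load("w1.npz");Pk=pts(c,W["d"]);hsv=cv2.cvtColor(W["im"],cv2.COLOR_BGR2HSV)
o=cv2.inRange(hsv[140:200,290:350],(8,190,150),(14,255,255));v,u=np.nonzero(o);uv=(u.mean()+290,v.mean()+140)
Xo=Pk[140:200,290:350][o>0];print(len(u),uv,Xo.mean(0),np.median(Xo[:,2]),onz(c,uv,.06))
h=Pk[188:256,306:340].reshape(-1,3);h=h[(h[:,2]>.03)&(h[:,2]<.045)]
l=cv2.fitLine((h[:,:2]*1000).astype(np.float32),cv2.DIST_L2,0,.01,.01).ravel();print(l,np.degrees(np.arctan2(l[1],l[0])),np.median(h[:,2]))
s=ctrl.get_state();print(s["position"])
E
```

```text
0 (np.float64(nan), np.float64(nan)) [nan nan nan] nan [nan nan nan]
[   0.2573   -0.9663  435.4793 -302.9886] -75.091835 0.037783418882517364
[ 0.4259 -0.2662  0.3324]<stdin>:3: RuntimeWarning: Mean of empty slice.
  ret = ret.dtype.type(ret / rcount)
<stdin>:4: RuntimeWarning: Mean of empty slice.
  ret = um.true_divide(
  return _methods._mean(a, axis=axis, dtype=dtype,
```

```bash
python3 -m handwheel '[[0.06,0,0,0.05,0,0,0],[0.06,0,0,0.05,0,0,0],[0.06,0,0,0.05,0,0,0],[0.06,0,0,0.05,0,0,0],[0.06,0,0,0.05,0,0,0],[0.06,0,0,0.03,0,0,0],[0.06,0,0,0.02,0,0,0],[0.06,0,0,0.015,0,0,0],[0.06,0,0,0.006,0,0,0],[0.06,0,0,0,0,0,0]]' && python3 -m handwheel '[[0.03,0,0,0,0,0,0],[0.03,0,0,0,0,0,0],[0,0,0,0,0,0,0],[0,0,0,0,0,0,0],[0,0,0,0,0,0,0],[0,0,0,0,0,0,0],[0,0,0,0,0,0,0]]' 58
```

```text
time: 5.15
position: [0.4265, -0.265, 0.0116]
tool_rot: [-1.912, -2.493, -0.001]
ft_force: [-0.6, -0.0, 0.2]
grip_width: 0.691
grip_force: 0.0
time: 6.02
position: [0.426, -0.2657, 0.0116]
tool_rot: [-1.913, -2.492, 0.0]
ft_force: [-0.8, -0.8, 1.3]
grip_width: 0.156
grip_force: 57.6
```

```bash
python3 -m handwheel '[[0,0,0,-0.02,0,0,0],[0,0,0,-0.04,0,0,0],[0,0,0,-0.05,0,0,0],[0,0,0,-0.05,0,0,0],[0,0,0,-0.03,0,0,0],[0,0.038,0.0133,0,0,0,0],[0,0.038,0.0133,0,0,0,0],[0,0.038,0.0133,0,0,0,0],[0,0.038,0.0133,0,0,0,0],[0,0.0393,0.0132,0,0,0,0],[0,0,0,0,0,0,0],[0,0,0,0,0,0,0]]'
python3 - <<'E'
from h import *
s=ctrl.get_state();print(s["joint_positions"],s["position"],s["ft_force"],s["torque"])
print(Ro.from_rotvec(s["tool_rot"]).as_matrix())
for n in("side","wrist"):
    im,d=ctrl.get_image(n);np.savez(n+"2.npz",im=im,d=d)
    if n=="side": a=im[130:370,200:520]
    else: b=im[:300,170:490]
b=cv2.resize(b,None,fx=.8*1.0,fy=.8)
cv2.imwrite("pics/s2.png",np.hstack([cv2.resize(a,None,fx=1.6,fy=1.6)[:240*2-96],np.vstack([b,np.zeros((384-240,256,3),np.uint8)])]))
E
```

```text
time: 7.52
position: [0.4403, -0.0642, 0.2011]
tool_rot: [-1.913, -2.492, 0.002]
ft_force: [0.2, 0.0, -3.0]
grip_width: 0.15
grip_force: 57.6
[-0.8061 -0.2011  0.8058  1.9833  0.1505  1.3023  0.2106] [ 0.4403 -0.0642  0.2011] [ 0.2281  0.0132 -2.9516] [-0.2013 -0.0069 -0.0265]
[[-0.2584  0.966  -0.0009]
 [ 0.966   0.2584 -0.0005]
 [-0.0003 -0.001  -1.    ]]
```

View pics/s2.png

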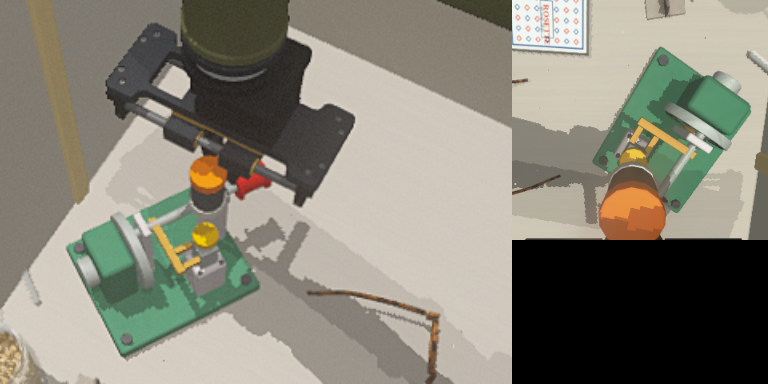

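The mallet is held and sits above the peg: orange face at about (208,172) in the crop, yellow head at (205,235). I'll measure its tilt and position.

```bash
python3 - <<'E'
from h import *
for n in("side","wrist"):
    c=cam(n);W=np.load(n+"2.npz");Pk=pts(c,W["d"]);hsv=cv2.cvtColor(W["im"],cv2.COLOR_BGR2HSV)
    m=(cv2.inRange(hsv,(6,150,90),(20,255,255))>0)&(abs(Pk[...,2]-.25)<.02)&(np.hypot(Pk[...,0]-.432,Pk[...,1]+.03)<.04)
    X=Pk[m]; v,u=np.nonzero(m); uv=(u.mean(),v.mean())
    q=np.linalg.lstsq(np.c_[X[:,:2]-X[:,:2].mean(0),np.ones(len(X))],X[:,2],rcond=None)[0]
    print(n,m.sum(),uv,X.mean(0),"slope deg",np.degrees(q[:2]),q[2],onz(c,uv,q[2]))
    m=(cv2.inRange(hsv,(20,180,90),(32,255,255))>0)&(abs(Pk[...,2]-.127)<.01); X=Pk[m]; print("yellow",m.sum(),X.mean(0),X.max(0),X.min(0))
E
```

```text
side 423 (np.float64(329.44444444444446), np.float64(239.0709219858156)) [ 0.4297 -0.0301  0.2484] slope deg [ 3.2074 -4.2865] 0.24844548299986083 [ 0.4297 -0.0301  0.2484]
yellow 192 [ 0.4312 -0.0311  0.1272] [ 0.4439 -0.0187  0.1313] [ 0.4192 -0.0431  0.1224]
wrist 5338 (np.float64(320.58767328587487), np.float64(269.0434619707756)) [ 0.4306 -0.0297  0.2496] slope deg [-0.0514 -4.0477] 0.24956185565449118 [ 0.4306 -0.0296  0.2496]
yellow 103 [ 0.4333 -0.0218  0.1276] [ 0.4399 -0.0186  0.1289] [ 0.4221 -0.0265  0.1262]
```

```bash
python3 -m handwheel '[[0,0.002,0,0,0,3.5,0],[0,0,0,0.025,0,0,0],[0,0,0,0.025,0,0,0],[0,0,0,0.005,0,0,0],[0,0,0,0.004,0,0,0],[0,0,0,0.004,0,0,0],[0,0,0,0.004,0,0,0],[0,0,0,0,0,0,0]]'
python3 -m handwheel '[[0,0,0,0.003,0,0,0],[0,0,0,0.003,0,0,0],[0,0,0,0,0,0,0]]'
```

```text
time: 8.62
position: [0.4399, -0.0579, 0.1352]
tool_rot: [-1.884, -2.454, -0.059]
ft_force: [0.9, -1.2, -0.7]
grip_width: 0.154
grip_force: 57.6
time: 9.0
position: [0.4397, -0.0577, 0.1287]
tool_rot: [-1.884, -2.454, -0.058]
ft_force: [2.3, -2.2, -1.0]
grip_width: 0.154
grip_force: 57.6
```

```bash
cat > chk.py <<'E'
from h import *
import sys
s=ctrl.get_state();print(s["position"],s["ft_force"],s["torque"])
for n in("side","wrist","top"):
    c=cam(n);im,d=ctrl.get_image(n);np.savez(f"{n}_{sys.argv[1]}.npz",im=im,d=d);Pk=pts(c,d);hsv=cv2.cvtColor(im,cv2.COLOR_BGR2HSV)
    near=np.hypot(Pk[...,0]-.432,Pk[...,1]+.03)<.05
    for nm,lo,hi,a,b in(("orange",(6,150,90),(20,255,255),.15,.27),("yellow",(20,180,60),(32,255,255),.09,.14)):
        m=(cv2.inRange(hsv,lo,hi)>0)&near&(Pk[...,2]>a)&(Pk[...,2]<b);X=Pk[m]
        if len(X)<20: continue
        q=np.linalg.lstsq(np.c_[X[:,:2]-X[:,:2].mean(0),np.ones(len(X))],X[:,2],rcond=None)[0]
        print(n,nm,len(X),X.mean(0),"slope",np.degrees(q[:2]),"z95",np.percentile(X[:,2],95))
    if n=="side": cv2.imwrite(f"pics/{sys.argv[1]}.png",cv2.resize(im[150:350,230:430],None,fx=2.5,fy=2.5))
E
python3 chk.py p3
```

```text
[ 0.4397 -0.0577  0.1287] [ 2.3199 -2.2398 -1.0261] [-0.6555 -0.3626 -0.0741]
side orange 379 [ 0.43   -0.0267  0.1793] slope [  2.2627 -10.4613] z95 0.18132265793578126
wrist orange 5877 [ 0.4313 -0.0257  0.1817] slope [35.4204 -9.5578] z95 0.22044567722511682
```

View pics/p3.png

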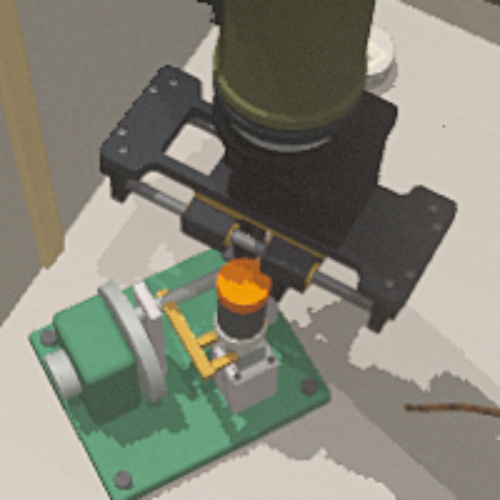

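```bash
python3 - <<'E'
from h import *
c0=None
for f,n in(("side2","side"),("wrist2",None),("side_p3","side"),("wrist_p3","wrist"),("side0","side")):
    if not n: continue
    c=cam(n);W=np.load(f+".npz");Pk=pts(c,W["d"]);hsv=cv2.cvtColor(W["im"],cv2.COLOR_BGR2HSV)
    m=cv2.inRange(hsv,(6,150,60),(20,255,255)); 
    if f=="side0": m[:,:390]=0
    elif n=="side": m[:200]=0;m[:,360:]=0;m[:,:305]=0
    k,l,st,ce=cv2.connectedComponentsWithStats(m);
    i=1+np.argmax(st[1:,4]);mm=cv2.erode((l==i).astype(np.uint8),np.ones((3,3)))>0
    X=Pk[mm];X=X[abs(X[:,2]-np.median(X[:,2]))<.02]
    for _ in range(5):
        ctr=X.mean(0);nrm=np.linalg.svd(X-ctr)[2][2];nrm*=np.sign(nrm[2]);r=(X-ctr)@nrm;X=X[abs(r)<max(.002,2*r.std())]
    print(f,st[i],ctr,nrm,len(X),r.std())
E
```

```text
side2 [319 227  23  25 425] [ 0.43   -0.0304  0.2494] [ 0.0018 -0.0003  1.    ] 285 0.0009158314607292108
side_p3 [317 253  22  23 374] [ 0.4302 -0.0266  0.1792] [ 0.0157 -0.0217  0.9996] 251 0.000992903801582984
wrist_p3 [ 279  226   83   86 5527] [ 0.43   -0.0258  0.1793] [ 0.0091 -0.0468  0.9989] 4903 0.0006091704851216141
side0 [406 216  18  18 243] [ 0.4149 -0.2334  0.06  ] [-0.0295 -0.0325  0.999 ] 143 0.0014071791152209146
```

```bash
python3 -m handwheel '[[0,0,0,-0.012,0,0,0],[0,-0.006,0,0,0,-3.5,0],[0,0,0,0,0,0,0],[0,0,0,0.008,0,0,0],[0,0,0,0.002,0,0,0],[0,0,0,0.002,0,0,0],[0,0,0,0.0015,0,0,0]]'
python3 -m handwheel '[[0,0,0,0.001,0,0,0],[0,0,0,0.001,0,0,0]]'
python3 -m handwheel '[[0,0,0,0.001,0,0,0],[0,0,0,0.001,0,0,0]]'
```

```text
time: 10.02
position: [0.4403, -0.0639, 0.1268]
tool_rot: [-1.912, -2.491, 0.001]
ft_force: [-4.3, -0.3, 3.1]
grip_width: 0.154
grip_force: 57.6
time: 10.28
position: [0.4406, -0.0641, 0.1251]
tool_rot: [-1.912, -2.492, 0.001]
ft_force: [-5.5, -2.0, 9.1]
grip_width: 0.152
grip_force: 57.6
time: 10.52
position: [0.4409, -0.0645, 0.1245]
tool_rot: [-1.913, -2.491, 0.001]
ft_force: [-10.5, -3.0, 21.1]
grip_width: 0.157
grip_force: 57.7
```

```bash
python3 -m handwheel '[[0,0,0,0.001,0,0,0],[0,0,0,0,0,0,0]]'
python3 -m handwheel '[[0,0,0,-0.03,0,0,0],[0,0,0,-0.04,0,0,0],[0,-0.05,0,0,0,0,0],[0,-0.05,-0.02,0,0,0,0],[0,0,0,0,0,0,0]]'
python3 chk.py p4
```

```text
time: 10.78
position: [0.4411, -0.0649, 0.124]
tool_rot: [-1.913, -2.491, 0.001]
ft_force: [-9.8, -3.2, 21.8]
grip_width: 0.149
grip_force: 58.1
time: 11.4
position: [0.4471, -0.1707, 0.1919]
tool_rot: [1.921, 2.482, -0.001]
ft_force: [0.3, 1.3, -3.9]
grip_width: 0.152
grip_force: 57.9
[ 0.4471 -0.1707  0.1919] [ 0.3311  1.3296 -3.9128] [-0.0848  0.0083 -0.0213]
side yellow 180 [ 0.4313 -0.0313  0.114 ] slope [-2.7782  0.1462] z95 0.11655608064937639
wrist yellow 1312 [ 0.4309 -0.0308  0.114 ] slope [-0.4364  0.0756] z95 0.11529805407683075
top yellow 155 [ 0.4336 -0.0308  0.1124] slope [ -9.268  -10.9696] z95 0.11596582294606575
```

View pics/p4.png

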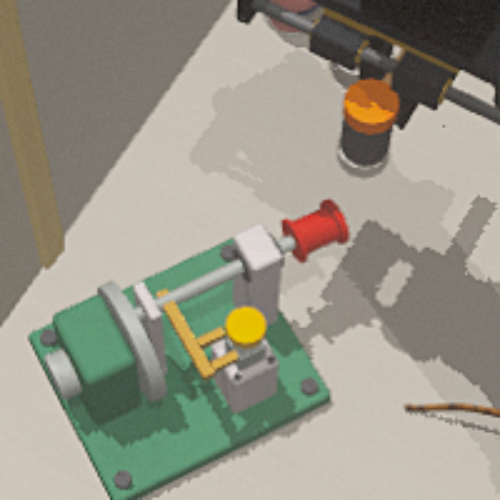

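```bash
python3 - <<'E'
from h import *
for f,n in(("side0","side"),("top0","top"),("side_p4","side"),("wrist_p4","wrist"),("top_p4","top")):
    c=cam(n);W=np.load(f+".npz");Pk=pts(c,W["d"]);hsv=cv2.cvtColor(W["im"],cv2.COLOR_BGR2HSV)
    m=(cv2.inRange(hsv,(21,180,60),(32,255,255))>0)&(np.hypot(Pk[...,0]-.432,Pk[...,1]+.031)<.02)
    m=cv2.erode(m.astype(np.uint8),np.ones((3,3)))>0
    X=Pk[m];X=X[X[:,2]>np.percentile(X[:,2],70)-.004]
    print(f,len(X),X.mean(0),np.median(X[:,2]))
    i=hsv[...,0];mr=(cv2.inRange(hsv,(0,180,60),(6,255,255))>0)&(np.hypot(Pk[...,0]-.4526,Pk[...,1]+.1165)<.035)
    print("  red",Pk[mr].mean(0) if mr.any() else "")
s=ctrl.get_state();print(s["joint_positions"])
E
```

```text
side0 121 [ 0.431  -0.0309  0.1276] 0.12749221668801916
  red [ 0.4519 -0.1183  0.1076]
top0 92 [ 0.4322 -0.0318  0.1266] 0.1264467175029941
  red [ 0.4525 -0.1186  0.1059]
side_p4 121 [ 0.4312 -0.0314  0.1141] 0.11394973111456373
  red [ 0.4509 -0.1155  0.1071]
wrist_p4 1065 [ 0.4306 -0.0282  0.114 ] 0.11399909136555346
  red [ 0.4501 -0.0972  0.1107]
top_p4 92 [ 0.4323 -0.0322  0.1136] 0.113697089759775
  red [ 0.4543 -0.1133  0.1053]
[-0.762  -0.1146  1.0139  1.9358  0.1012  1.2673  0.4808]
```

```bash
python3 -m handwheel '[[0,-0.0432,-0.022,0,0,0,0],[0,-0.0432,-0.022,0,0,0,0],[0,0,0,0.05,0,0,0],[0,0,0,0.05,0,0,0],[0,0,0,0.04,0,0,0],[0,0,0,0.025,0,0,0],[0,0,0,0.007,0,0,0],[0,0,0,0,0,0,0]]'
python3 - <<'E'
from h import *
c=cam("wrist");im,d=ctrl.get_image("wrist");Pk=pts(c,d);hsv=cv2.cvtColor(im,cv2.COLOR_BGR2HSV)
m=cv2.inRange(hsv,(6,150,60),(20,255,255));k,l,st,ce=cv2.connectedComponentsWithStats(m)
i=1+np.argmax(st[1:,4]);X=Pk[cv2.erode((l==i).astype(np.uint8),np.ones((5,5)))>0]
X=X[abs(X[:,2]-np.median(X[:,2]))<.01]
for _ in range(4):
    ctr=X.mean(0);n=np.linalg.svd(X-ctr,full_matrices=False)[2][2];r=(X-ctr)@n;X=X[abs(r)<max(.002,2*r.std())]
print(ctr,n*np.sign(n[2]),len(X),ctrl.get_state()["position"])
E
```

```text
time: 12.55
position: [0.4278, -0.2599, 0.0199]
tool_rot: [1.911, 2.493, 0.0]
ft_force: [-0.0, -0.7, -2.0]
grip_width: 0.153
grip_force: 57.9
[ 0.4185 -0.226   0.0691] [ 0.0091 -0.013   0.9999] 4437 [ 0.4283 -0.2602  0.0205]
```

```bash
python3 -m handwheel '[[0,0,0,0.005,0,0,0],[0,0,0,0.003,0,0,0],[0,0,0,0.001,0,0,0],[0,0,0,0,0,0,0]]'
python3 -m handwheel '[[0.03,0,0,0,0,0,0],[0.05,0,0,0,0,0,0],[0.05,0,0,0,0,0,0],[0.05,0,0,0,0,0,0],[0.05,0,0,-0.02,0,0,0],[0.05,0,0,-0.04,0,0,0],[0.05,0,0,-0.06,0,0,0],[0.05,0,0,-0.06,0,0,0],[0.05,0,0,0,0,0,0]]'
```

```text
time: 13.1
position: [0.4275, -0.2603, 0.0111]
tool_rot: [1.913, 2.492, 0.001]
ft_force: [-0.9, 0.4, 0.3]
grip_width: 0.15
grip_force: 57.9
time: 14.22
position: [0.4301, -0.262, 0.1952]
tool_rot: [1.908, 2.486, 0.011]
ft_force: [-0.1, 0.7, -0.6]
grip_width: 0.568
grip_force: 0.0
```

```bash
python3 -m handwheel '[[0.06,0.042,0.0137,0,0,0,0],[0.06,0.042,0.0137,0,0,0,0],[0.06,0,0,0,0,0,10.7],[0.06,0,0,0,0,0,10.7],[0.06,0,0,0,0,0,10.7],[0.06,0,0,0,0,0,0],[0.06,0,0,0,0,0,0]]' 40
cat > k.py <<'E'
from h import *
s=ctrl.get_state();p=s["position"];Rt=Ro.from_rotvec(s["tool_rot"]).as_matrix()
print(s["joint_positions"],p);print(Rt)
c=cam("wrist");im,d=ctrl.get_image("wrist");np.savez("wk.npz",im=im,d=d);Pk=pts(c,d);hsv=cv2.cvtColor(im,cv2.COLOR_BGR2HSV)
m=cv2.inRange(hsv,(0,170,40),(6,255,255))|cv2.inRange(hsv,(174,170,40),(180,255,255));k,l,st,ce=cv2.connectedComponentsWithStats(m)
i=1+np.argmax(st[1:,4]);print(st[i])
X=Pk[(l==i)];X=X[(X[:,2]>.09)&(np.hypot(X[:,0]-.4526,X[:,1]+.1165)<.04)]
ax=np.array([.2957,.9553]);ay=np.array([-.9553,.2957])
a=X[:,:2]@ax;b=X[:,:2]@ay
for lo in np.arange(a.min(),a.max(),.003):
    q=(a>=lo)&(a<lo+.003)
    if q.sum()>15: print("%.4f"%lo,q.sum(),"z98 %.4f"%np.percentile(X[q,2],98),"b %.4f %.4f"%tuple(np.percentile(b[q],[2,98])))
print("expected a,b",np.array([.4526,-.1165])@ax,np.array([.4526,-.1165])@ay,"tcp a,b",p[:2]@ax,p[:2]@ay)
cv2.imwrite("pics/wk.png",im)
E
python3 k.py
```

```text
time: 15.1
position: [0.4315, -0.1723, 0.1902]
tool_rot: [-2.524, -1.869, 0.001]
ft_force: [0.0, -1.4, -0.3]
grip_width: 0.693
grip_force: 0.0
[-0.693  -0.1509  0.9521  1.9614  0.1289  1.2716 -0.0806] [ 0.4315 -0.1723  0.1902]
[[ 0.2917  0.9565 -0.0011]
 [ 0.9565 -0.2917 -0.0001]
 [-0.0004 -0.0011 -1.    ]]
[313 144  33  40 919]
0.0106 78 z98 0.1088 b -0.4736 -0.4599
0.0136 81 z98 0.1090 b -0.4738 -0.4599
0.0166 88 z98 0.1087 b -0.4744 -0.4588
0.0196 98 z98 0.1089 b -0.4750 -0.4587
0.0226 104 z98 0.1089 b -0.4756 -0.4587
0.0256 97 z98 0.1088 b -0.4755 -0.4587
0.0286 101 z98 0.1089 b -0.4762 -0.4588
0.0316 109 z98 0.1087 b -0.4762 -0.4587
0.0346 97 z98 0.1124 b -0.4780 -0.4566
0.0376 62 z98 0.1126 b -0.4786 -0.4568
expected a,b 0.022541370000000005 -0.46681783 tcp a,b -0.03698486043558258 -0.46318129781343065
```

View pics/wk.png

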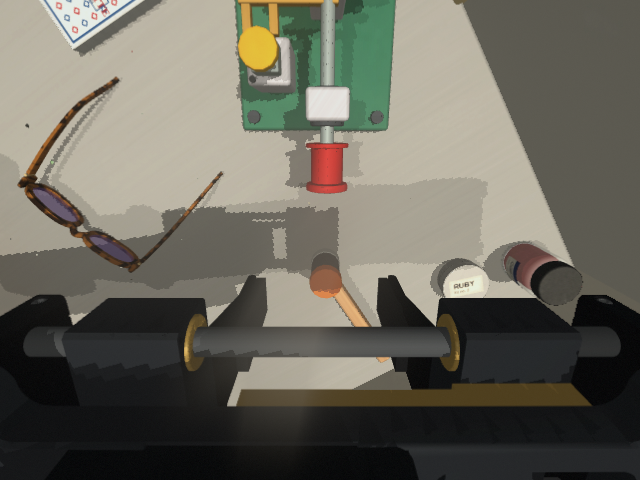

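Wrist view: knob waist at (327,167) between rims at rows ~147 and ~188, lying along the tool's x. The mallet is back on the bench, head at (325,275), well clear of the jig.

```bash
python3 -m handwheel '[[0.06,0.03,0.002,0,0,0,0],[0.06,0.03,0.002,0,0,0,0],[0.06,0,0,0.03,0,0,0],[0.06,0,0,0,0,0,0],[0.06,0,0,0,0,0,0]]'
python3 -c "
from h import *
s=ctrl.get_state();p=s['position'];print(p,p[:2]@[.2957,.9553],p[:2]@[-.9553,.2957],'want .0229 -.4672',s['joint_positions'])"
```

```text
time: 15.78
position: [0.4537, -0.1164, 0.1614]
tool_rot: [2.527, 1.866, 0.001]
ft_force: [0.5, 0.0, 0.2]
grip_width: 0.691
grip_force: 0.0
[ 0.4537 -0.1164  0.1614] 0.022915757406327883 -0.46782514343679116 want .0229 -.4672 [-0.7397 -0.0843  0.9088  1.992   0.0712  1.2018 -0.157 ]
```

```bash
python3 -m handwheel '[[0.06,0,-0.0005,0.03,0,0,0],[0.06,0,0,0.03,0,0,0],[0.06,0,0,0.017,0,0,0],[0.06,0,0,0.0065,0,0,0],[0.06,0,0,0,0,0,0],[0.03,0,0,0,0,0,0],[0.02,0,0,0,0,0,0],[0,0,0,0,0,0,0],[0,0,0,0,0,0,0],[0,0,0,0,0,0,0],[0,0,0,0,0,0,0]]' 50
python3 -c "
from h import *
s=ctrl.get_state();p=s['position'];print(p,p[:2]@[.2957,.9553],p[:2]@[-.9553,.2957],s['ft_force'])"
```

```text
time: 17.15
position: [0.4526, -0.1157, 0.0773]
tool_rot: [-2.526, -1.866, 0.001]
ft_force: [-3.3, 1.5, 3.8]
grip_width: 0.256
grip_force: 50.0
[ 0.4526 -0.1157  0.0773] 0.023293126800695937 -0.4666316629584331 [-3.281   1.5062  3.7598]
```

```bash
python3 -m handwheel '[[0,-0.003,0,0,0,0,0],[0,-0.003,0,0,0,0,0],[0,-0.003,0,0,0,0,0],[0,-0.003,0,0,0,0,0],[0,-0.003,0,0,0,0,0],[0,-0.002,0,0,0,0,0],[0,-0.002,0,0,0,0,0],[0,-0.001,0,0,0,0,0],[0,0,0,0,0,0,0]]'
python3 -m handwheel '[[0,-0.001,0,0,0,0,0],[0,-0.001,0,0,0,0,0],[0,0,0,0,0,0,0]]'
python3 -c "
from h import *
s=ctrl.get_state();p=s['position'];print(p,p[:2]@[.2957,.9553],p[:2]@[-.9553,.2957],s['ft_force'],s['ft_force'][:2]@[.2957,.9553])"
```

```text
time: 18.27
position: [0.4477, -0.1318, 0.0773]
tool_rot: [-2.523, -1.866, -0.005]
ft_force: [0.6, 8.2, 3.3]
grip_width: 0.261
grip_force: 50.0
time: 18.65
position: [0.4472, -0.1335, 0.0773]
tool_rot: [-2.523, -1.866, -0.005]
ft_force: [0.3, 8.7, 2.7]
grip_width: 0.256
grip_force: 50.0
[ 0.4472 -0.1335  0.0773] 0.004687672884763572 -0.46665757088377097 [0.341  8.7373 2.7423] 8.447591931581888
```

```bash
python3 -m handwheel '[[0,-0.001,0,0,0,0,0],[0,-0.001,0,0,0,0,0],[0,-0.001,0,0,0,0,0],[0,0,0,0,0,0,0]]'
python3 -m handwheel '[[0,-0.001,0,0,0,0,0],[0,-0.001,0,0,0,0,0],[0,0,0,0,0,0,0]]'
python3 -c "
from h import *
s=ctrl.get_state();p=s['position'];print(p,p[:2]@[.2957,.9553],p[:2]@[-.9553,.2957],s['ft_force'],s['ft_force'][:2]@[.2957,.9553])"
```

```text
time: 19.15
position: [0.4467, -0.1349, 0.0773]
tool_rot: [-2.521, -1.866, -0.008]
ft_force: [1.2, 11.7, 3.0]
grip_width: 0.261
grip_force: 50.0
time: 19.52
position: [0.4467, -0.135, 0.0773]
tool_rot: [-2.519, -1.867, -0.011]
ft_force: [1.8, 16.2, 2.5]
grip_width: 0.261
grip_force: 50.0
[ 0.4467 -0.135   0.0773] 0.003158413051915332 -0.4666613853075998 [ 1.8191 16.1926  2.4658] 16.006735071757713
```

```bash
python3 -m handwheel '[[0,0,0,0,0,0,0],[0,0,0,0,0,0,0],[0,0,0,0,0,0,0],[0,0,0,0,0,0,0]]'
python3 - <<'E'
from h import *
im,d=ctrl.get_image("top");cv2.imwrite("pics/end.png",np.hstack([cv2.resize(im[130:330,200:480],None,fx=1.4,fy=1.4),cv2.resize(ctrl.get_image("side")[0][100:380,200:500],None,fx=1.0,fy=1.0)]))
E
```

```text
time: 20.02
position: [0.4467, -0.135, 0.0773]
tool_rot: [-2.519, -1.867, -0.011]
ft_force: [2.6, 16.6, 0.9]
grip_width: 0.26
grip_force: 50.0
```

View pics/end.png

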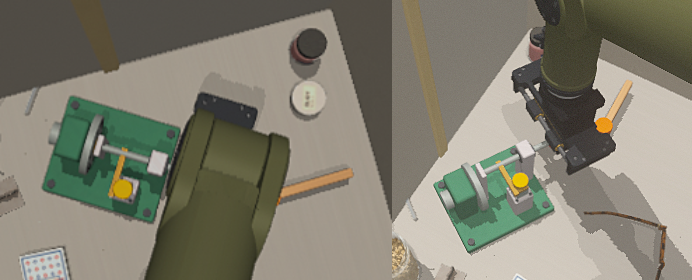

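The views show the fork moved back past the peg's neck (top view, 122,180) and the plunger clear of the disc. The mallet stands on the bench and the bystanders are where they were. The force is steady at the stop, so I'm handing in.

```bash
python3 -c "
from bench import ctrl
print(ctrl.close_job())"
```

```text
the job is handed in; nothing more can be done
None
```

The job is handed in at about 20 s: the mallet drove the lock peg fully down (head measured at 114 mm) and is back on the bench clear of the jig, and the arm still grips the red knob with the plunger against its back stop (20 mm travel, steady 16 N pull).

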